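# Register a cooling block in the alignment nest and hold it there

### The job

Set the dark blue cooling block on the plate of the alignment nest and slide it gently into the corner of the two yellow fences, its long side flat against the long fence and its short side flat against the short fence. Finish while still holding it there with the fingers, lying flat and pressed steadily (with about 10 N towards each) against both fences at once, ready for a colleague to clamp it; do not let go. Do not bang it into the fences, and leave the other things on the bench where they are.

Things in the scene. Friction and masses are not known exactly. Their poses are not given: they have to be found in the camera images.
- cold_block: dark blue rectangular metal cooling block for tubes, 62 mm along its own x, 96 mm along its own y, 34 mm high, 0.34 to 0.55 kg. Origin: centre of its underside. A half turn makes no difference. Friction under it (more if a push above the fences tips or presses it down) and rubbing on one fence eat up part of a push towards the other.
- nest: alignment nest, screwed to the bench (it cannot move): flat dark grey steel base plate 120 mm (own x) by 160 mm (own y), 8 mm thick, with two low yellow fences on it that form a right-angled inside corner towards its own +x and +y. Origin: centre of the plate's underside, at bench height. The inner face of the long fence is at nest x = +46 mm, that of the short fence at nest y = +66 mm; the other two sides are open.
- fence_long: the longer yellow fence of the nest, 130 mm along the nest's y, 12 mm thick, 10 mm high (its top is 18 mm above the bench). Rigid. Origin: centre of its underside, on the plate. Its inner face, 6 mm from the origin, looks to the nest's -x.
- fence_short: the shorter yellow fence of the nest, 85 mm along the nest's x, 12 mm thick, 10 mm high (its top is 18 mm above the bench). Rigid. Origin: centre of its underside, on the plate. Its inner face, 6 mm from the origin, looks to the nest's -y.
- nest_home (a point): point on top of the nest's plate (8 mm above the bench) where the block's origin lies when the block is seated in the corner, its 96 mm side flat against the long fence and its 62 mm side flat against the short fence; axes as the nest's.
- bottle_a: bystander, to be left alone: white bottle with a blue cap, 56 mm wide, 105 mm tall. Origin: centre of its underside.
- bottle_b: bystander, to be left alone: brown bottle with a black cap, 45 mm wide, 85 mm tall. Origin: centre of its underside.
- timer: bystander, to be left alone: white bench timer lying on its back, 68x68x20 mm. Origin: centre of its underside.
- marker_blue: bystander, to be left alone: marker pen with a blue cap, lying flat, 137 mm long, 11 mm thick. Origin: centre of its underside.
Things that resemble listed ones, but are neither listed nor needed, are in the scene too. Of the things shaped like the cold_block, the blue one is meant.

How it is judged:
By the outcome, as a careful person would: the job done as asked, in the order asked, and still so for the second after the job is handed in, while the arm keeps its last pose, push and grip.
It also fails if it takes over 58 s, if anything falls off the work surface, if the arm or the gripper's body presses on something with over 40 N, if the wrist force passes 120 N, or if a joint passes its speed limit or range.

### The arm

A 6-joint arm with a two-finger parallel gripper is mounted at the origin on a cart in front of the work surface, level with it; the furniture and walls round the work are solid. World frame = base frame: x ahead of the robot, y to its left, z up, the work surface at z = 0. Lengths are in m, angles in rad, forces in N, time in s.
With the tool pointing down it reaches from about 0.275 to 0.825 m from the base axis. Payload 4.9 kg.
Tool frame: the origin (TCP) lies at the very end of the fingers, on their centre line; the grasp point (between the pads) lies 19 mm behind it (grip_point_offset is the distance from the TCP to the grasp point, in m); x points along the fingers, y is the direction in which the jaws open and shut, and the axes are right-handed (so a half turn about x gives the same grasp; the last joint's range is limited). The gripper opens to 85 mm and grips with 20 to 120 N. Pads are 22 mm wide; open, the fingers measure 114 mm over their backs; the gripper's body (76 mm by 85 mm) begins 54 mm behind the grasp point. The pads swing forward as they close: fully open they stand 13 mm farther back than shut.
Start: joints at [1.07, 0.326, -0.193, 1.052, 0, 1.437], TCP at [0.197, 0.513, 0.231] pointing down, gripper open.
Joint ranges: [-2.65, 2.65], [-0.97, 1.79], [-1.3, 1.35], [-1.93, 2.1], [-1.47, 1.37], [-3.14, 3.14]. Speed limits (rad/s): [2.57, 2.57, 3.14, 3.14, 3.14, 3.14].

### API

Orientations are given as a unit quaternion [w, x, y, z].
In Python, from bench import move_pose, move_l, move_j, set_gripper, pause, inverse_kinematics, get_image, PlanningError, hand_in, masks_of, get_time, get_joint_positions, get_qd, get_joint_efforts, get_eef_pos, get_tcp_rot, get_force, get_wrist_torque, get_width, grip_point_offset gives the robot as it stands. Calls block until the motion is done:
- move_pose(position, orientation): joint-space move of the TCP to a pose.
- move_l(position, frame=None, speed=0.15, contact_N=None): straight line of the TCP; frame=None keeps the orientation; speed is the mean speed in m/s. With contact_N (N) it stops when the force on the tool has changed by that much, and returns True; else False.
- move_j(angles): joint-space move.
- set_gripper(opening, newtons=None): finger opening in m; newtons is the grip in N (None keeps the last); returns when the fingers have stopped.
- pause(seconds).
- inverse_kinematics(position, orientation): joint angles nearest the present ones, or None.
- get_image(name): name is "scene" or "top" or "wrist"; returns a dict with "frame" (420x560x3 uint8, red, green, blue), "z_map" (420x560 float32, m along the optical axis (not along the pixel's ray), 0 where there is no reading), "fx", "fy", "cx", "cy" (pixels), "R" (3x3) and "t" (3): a world point X has camera coordinates R X + t; the wrist camera has in their place "T_tool_cam" (4x4, takes a point from camera to tool coordinates, whose origin is the TCP and whose axes are the tool frame's). Camera axes: x right, y down, z forward; pixel columns grow to the right and rows downward; lengths in m; the calibration is good to about 2 mm. The wrist camera is an equidistant fisheye: a pixel r from the principal point sees the ray r / f radians off the axis. A picture is of the moment at which its call begins: read the wrist's pose just before it.
A pose or a line that the arm cannot do raises PlanningError and nothing moves.
- hand_in(): hands the job in, once; it reports no verdict.
Trained networks look in a picture, given as the dict that the camera call returned (one of the last four; its "shot" number tells which), for a name from the list of things; names that differ only in an ending like _2 or _b are one class to them, and where a whole thing is asked for, a point or a joint stands for the part that bears it (a point fixed in the world has none). Each returns a list of dicts, best first, with "confidence" (0 to 1); they miss things now and then, are a little off and sometimes report something else, mostly with a low value. They report only what shows in the picture. A call takes as long as a camera call. They do not tell look-alikes from the thing itself.
- masks_of(picture, name): "region" (420x560 bool, what is visible of it) and "xy" ([column, row] in pixels, amid what is visible of it).
Readings, each from a call of its own:
- get_time(): time.
- get_joint_positions(): joint angles.
- get_qd(): joint speeds.
- get_joint_efforts(): joint torques, N m.
- get_eef_pos(): TCP position.
- get_tcp_rot(): TCP orientation.
- get_force(): force on the tool from outside, world axes, zero at the start.
- get_wrist_torque(): the same for the moment, N m.
- get_width(): finger opening in m.
Only numpy, scipy, OpenCV 4.12 (cv2) and the standard library are available. Lean on these libraries where they do the work, as an engineer would, in place of code of your own. Each camera call takes 0.05 s, during which the arm holds its last target.

## Working session

There is one attempt and no reset: what is moved stays moved. The work goes in short steps, each a Python script; the robot and the scene stay as the last script left them, time stands still between calls to the robot, and variables do not carry over. Pictures are saved under pics/ and viewed, and the job is handed in when it is done.

```bash
ls; mkdir -p pics; cat > h.py <<'E'
import numpy as np, cv2
from bench import *
def save(n,img): cv2.imwrite('pics/'+n+'.png',cv2.cvtColor(img,cv2.COLOR_RGB2BGR))
def cloud(p):
    z=p['z_map']; v,u=np.mgrid[0:z.shape[0],0:z.shape[1]]
    c=np.stack([(u-p['cx'])/p['fx']*z,(v-p['cy'])/p['fy']*z,z],-1)
    return (c-np.array(p['t']))@np.array(p['R'])
E
cat > s1.py <<'E'
from h import *
print(get_time(),get_eef_pos(),get_tcp_rot(),get_force(),get_width(),grip_point_offset if not callable(grip_point_offset) else grip_point_offset())
for n in ['top','scene']:
    p=get_image(n); save(n+'1',p['frame']); W=cloud(p); ok=p['z_map']>0
    for o in ['cold_block','nest','fence_long','fence_short','bottle_a','timer','marker_blue']:
        for m in masks_of(p,o)[:3]:
            r=m['region']&ok
            if r.sum()<5: continue
            q=W[r]; print(n,o,round(m['confidence'],2),np.round(m['xy']),r.sum(),'med',np.round(np.median(q,0),3),'z',np.round(np.percentile(q[:,2],[5,95]),3), p['frame'][m['region']].mean(0).round())
            np.savez('pics/%s_%s_%d.npz'%(n,o,int(m['xy'][0])),q=q)
    np.savez('pics/%s.npz'%n,**{k:np.array(v) for k,v in p.items()})
print(get_time())
E
python3 s1.py
```

```text
pics
0.0 [0.19694429 0.51289984 0.23050535] [ 0.6950447   0.12837038  0.69545085 -0.12954549] [0.07142388 0.46123905 0.32653853] 0.085387590147665 0.0187
top cold_block 0.79 [232. 237.] 991 med [0.503 0.166 0.035] z [0.025 0.039] [28. 41. 87.]
top cold_block 0.71 [269. 285.] 983 med [0.393 0.056 0.035] z [0.032 0.039] [124.  23.  21.]
top nest 0.78 [372. 236.] 2928 med [ 0.524 -0.198  0.01 ] z [0.006 0.02 ] [64. 63. 54.]
top nest 0.16 [232. 237.] 1051 med [0.503 0.167 0.035] z [0.01  0.039] [31. 44. 87.]
top fence_long 0.64 [375. 214.] 251 med [ 0.577 -0.204  0.019] z [0.013 0.023] [120. 100.  21.]
top fence_short 0.58 [436. 193.] 672 med [ 0.632 -0.36   0.019] z [0.014 0.023] [112. 112. 107.]
top fence_short 0.47 [343. 232.] 177 med [ 0.522 -0.125  0.019] z [0.011 0.023] [121. 105.  24.]
top bottle_a 0.95 [265. 133.] 519 med [0.757 0.077 0.077] z [0.021 0.107] [74. 80. 96.]
top bottle_a 0.81 [362. 150.] 365 med [ 0.731 -0.169  0.062] z [0.013 0.087] [60. 45. 35.]
top timer 0.67 [437. 190.] 769 med [ 0.633 -0.36   0.018] z [0.004 0.022] [112. 112. 108.]
top marker_blue 0.69 [142. 257
[... 387 characters left out ...]
6 0.03 ] z [0.002 0.034] [26. 37. 79.]
scene nest 0.62 [331. 275.] 2694 med [ 0.519 -0.204  0.006] z [0.002 0.016] [64. 64. 56.]
scene fence_long 0.51 [346. 264.] 269 med [ 0.57  -0.221  0.015] z [0.007 0.018] [113.  93.  37.]
scene fence_short 0.5 [305. 261.] 175 med [ 0.512 -0.129  0.015] z [-0.001  0.018] [123. 107.  49.]
scene bottle_a 0.81 [309. 165.] 501 med [0.751 0.065 0.061] z [0.007 0.101] [78. 84. 95.]
scene bottle_a 0.6 [373. 217.] 387 med [ 0.723 -0.182  0.052] z [0.008 0.081] [59. 45. 37.]
scene timer 0.94 [407. 284.] 699 med [ 0.625 -0.366  0.014] z [0.007 0.018] [115. 118. 113.]
scene marker_blue 0.48 [162. 182.] 176 med [0.444 0.393 0.006] z [-0.002  0.011] [63. 66. 77.]
0.8
```

View pics/top1.png

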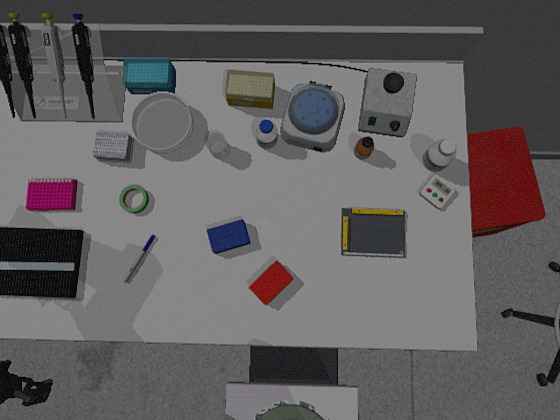

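View pics/scene1.png

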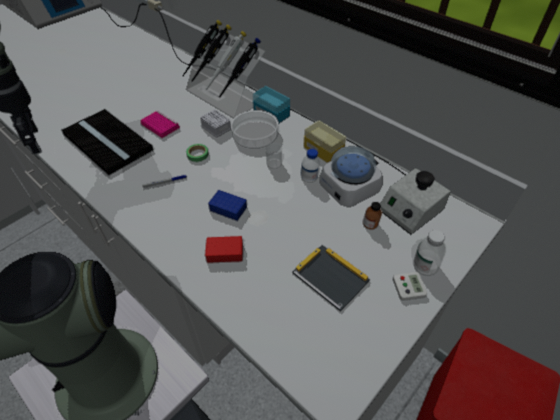

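```bash
cat > fit.py <<'E'
import numpy as np, cv2,glob
for f in sorted(glob.glob('pics/*_*_*.npz')):
    q=np.load(f)['q']; n=f[5:-4]
    zs=np.median(q[:,2])
    if 'nest' in n: t=q
    else: t=q[abs(q[:,2]-np.percentile(q[:,2],80))<0.006]
    r=cv2.minAreaRect((t[:,:2]*1000).astype(np.float32)); print(n,np.round(r[0],1),np.round(r[1],1),round(r[2],1))
p=np.load('pics/top.npz'); im=p['frame'][170:330,180:420]
cv2.imwrite('pics/crop1.png',cv2.cvtColor(cv2.resize(im,None,fx=3.3,fy=3.3,interpolation=cv2.INTER_CUBIC),cv2.COLOR_RGB2BGR))
E
python3 fit.py
```

```text
scene_bottle_a_309 [756.3  69.2] [18.6 34. ] 31.9
scene_bottle_a_372 [ 728.9 -177.9] [17.1 29.4] 15.2
scene_cold_block_222 [387.8  54.5] [66.3 95.9] 45.8
scene_cold_block_228 [500.3 164.2] [65.2 97.1] 18.0
scene_cold_block_309 [756.2  69. ] [18.5 33.9] 32.8
scene_fence_long_345 [ 573.  -211.8] [126.5  14.1] 89.8
scene_fence_short_305 [ 517.4 -128.1] [14.  83.9] 88.7
scene_marker_blue_162 [441.8 391.6] [ 16.3 133.8] 60.6
scene_nest_230 [514.  168.5] [93.9 97.2] 18.1
scene_nest_330 [ 527.  -199.2] [164.  133.1] 88.1
scene_timer_406 [ 628.5 -363.5] [69.8 66.5] 51.4
top_bottle_a_265 [770.4  75.8] [32.3 29. ] 85.8
top_bottle_a_362 [ 739.5 -174.4] [25.9 25. ] 0.5
top_cold_block_232 [506.2 167. ] [62.5 94.8] 17.7
top_cold_block_268 [393.1  56.9] [62.1 95. ] 45.9
top_fence_long_375 [ 577.6 -207.5] [126.7  13.1] 88.8
top_fence_short_343 [ 521.8 -126. ] [12.5 82.1] 87.4
top_fence_short_436 [ 633.9 -360.9] [66.3 67.5] 51.8
top_marker_blue_142 [448.5 393.9] [ 11.8 134.5] 61.5
top_nest_231 [507.6 171.1] [ 72.2 102.9] 16.2
top_nest_372 [ 525.2 -197.5] [160.1 118.5] 88.7
top_timer_437 [ 633.9 -361.2] [67.6 67.9] 51.2
```

View pics/crop1.png

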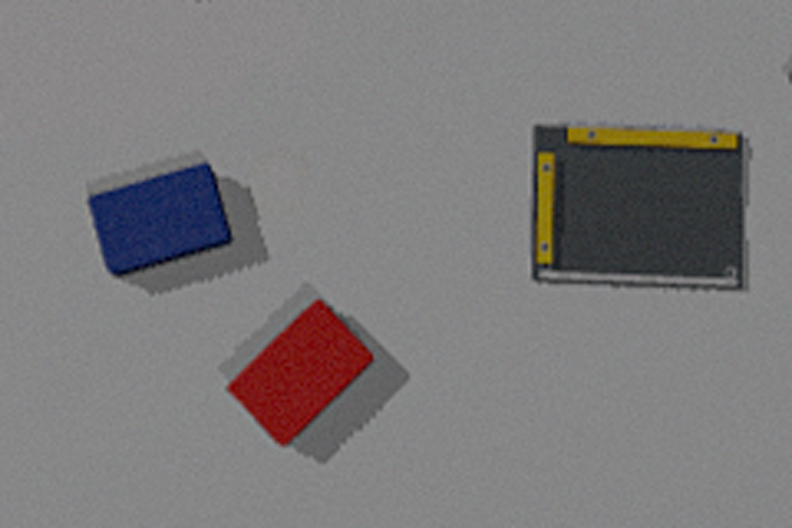

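The top view shows two cold-block shapes: a blue one at px (232,237) and a red one at (269,285). Blue is the one described, and the crop confirms it. The nest is at (373,232), with its long fence on the far side (world +x) and its short fence on the left (world +y). Next I'll refine both with the wrist camera.

```bash
cat >> h.py <<'E'
from scipy.spatial.transform import Rotation as Ro
def Rt(a): # a rad: jaw direction in world
    c,s=np.cos(a),np.sin(a); return np.array([[0,c,s],[0,s,-c],[-1,0,0]],float)
def quat(a):
    q=Ro.from_matrix(Rt(a)).as_quat(); return [float(q[3]),*map(float,q[:3])]
def q2R(q): return Ro.from_quat([q[1],q[2],q[3],q[0]]).as_matrix()
def wrist():
    P=np.array(get_eef_pos()); R=q2R(get_tcp_rot()); p=get_image('wrist')
    f=p['fx']; z=p['z_map'].astype(float); v,u=np.mgrid[0:z.shape[0],0:z.shape[1]]
    dx=(u-p['cx'])/p['fx'];dy=(v-p['cy'])/p['fy']; th=np.hypot(dx,dy); k=np.tan(np.minimum(th,1.5))/np.maximum(th,1e-9)
    d=np.stack([dx*k,dy*k,np.ones_like(z)],-1); T=np.array(p['T_tool_cam'])
    M=R@T[:3,:3]; o=R@T[:3,3]+P
    D=d@M.T; W=D*z[...,None]+o
    def plane(uv,zz):  # pixel -> world at height zz
        uv=np.atleast_2d(uv).astype(float); a=(uv[:,0]-p['cx'])/p['fx'];b=(uv[:,1]-p['cy'])/p['fy'];t=np.hypot(a,b);kk=np.tan(t)/np.maximum(t,1e-9)
        dd=np.stack([a*kk,b*kk,np.ones_like(a)],-1)@M.T
        return o+dd*((zz-o[2])/dd[:,2])[:,None]
    return p,W,plane,(th<1.3)&(z>0)
E
cat > s2.py <<'E'
from h import *
R=q2R(get_tcp_rot()); print('a0',np.degrees(np.arctan2(R[1,1],R[0,1])))
for d in (17.7,197.7,-1.3,178.7):
    pos=[.503,.165,.2] if d in(17.7,197.7) else [.54,-.19,.2]
    print(d,inverse_kinematics(pos,quat(np.radians(d))))
E
python3 s2.py
```

```text
a0 68.98423908339885
17.7 [ 0.17748691  0.31183071 -0.29687359  0.96209203  0.          1.43935996]
197.7 [ 0.17748691  0.31183071 -0.29687359  0.96209203  0.         -1.70223269]
-1.3 [-0.46725048  0.38934799 -0.18234115  0.99910718  0.          1.12623512]
178.7 [-0.46725048  0.38934799 -0.18234115  0.99910718  0.         -2.01535753]
```

```bash
cat > s3.py <<'E'
from h import *
import pickle
def look(tag,names):
    p,W,pl,ok=wrist(); save(tag,p['frame'])
    out={}
    for o in names:
        for m in masks_of(p,o)[:2]:
            r=m['region']&ok
            if r.sum()<30: continue
            q=W[r]; zt=np.percentile(q[:,2],75); t=q[abs(q[:,2]-zt)<.004]
            rc=cv2.minAreaRect((t[:,:2]*1000).astype(np.float32))
            print(tag,o,round(m['confidence'],2),np.round(m['xy']),r.sum(),'zt',round(zt,4),np.round(rc[0],1),np.round(rc[1],1),round(rc[2],2))
            out.setdefault(o,m['region'])
    pickle.dump((p,W,out),open('pics/%s.pkl'%tag,'wb'))
a=np.radians(17.7)
move_pose([.495,.165,.20],quat(a)); look('wb1',['cold_block'])
move_pose([.52,-.195,.22],quat(np.radians(-1.3))); look('wn1',['nest','fence_long','fence_short'])
move_pose([.50,-.175,.17],quat(np.radians(-1.3))); look('wn2',['nest','fence_long','fence_short'])
print(get_time(),get_force())
E
python3 s3.py
```

```text
wb1 cold_block 0.69 [167. 255.] 3922 zt 0.0358 [392.9  57.6] [63.1 96.3] 45.52
wb1 cold_block 0.65 [295. 198.] 5936 zt 0.036 [505.8 167.7] [60.9 96.1] 17.93
wn1 nest 0.94 [288. 187.] 14451 zt 0.0102 [ 525.9 -197.7] [159.1 120.6] 89.21
wn1 fence_long 0.89 [336. 201.] 1318 zt 0.0197 [ 577.6 -207.5] [128.9  12.7] 89.41
wn1 fence_short 0.98 [284. 127.] 951 zt 0.0199 [ 521.4 -125.8] [12.8 84.4] 89.39
wn2 nest 0.78 [311. 215.] 18317 zt 0.0102 [ 525.7 -197.3] [159.6 120. ] 89.05
wn2 fence_long 0.68 [365. 230.] 1786 zt 0.0196 [ 577.1 -207.5] [129.3  13.1] 89.08
wn2 fence_long 0.22 [314. 213.] 18662 zt 0.0102 [ 525.2 -198. ] [161.3 120.4] 88.8
wn2 fence_short 0.92 [306. 150.] 1293 zt 0.0198 [ 521.5 -125.6] [12.1 83.3] 89.1
4.6833 [ 0.06760318 -0.07123766  0.5898042 ]
```

View pics/wn2.png

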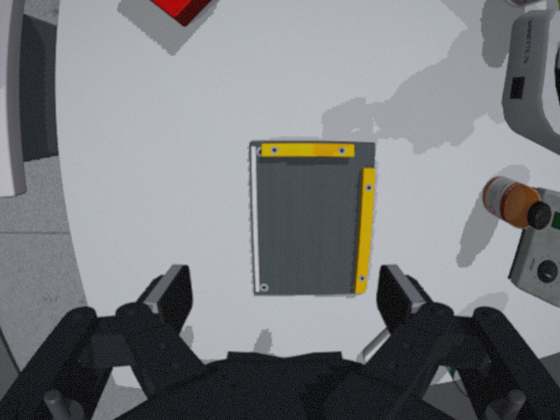

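View pics/wb1.png

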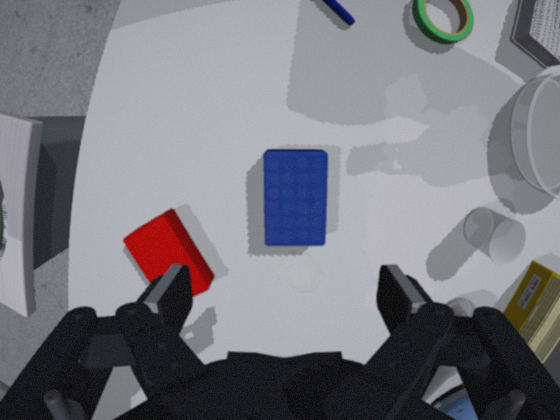

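```bash
cat > s4.py <<'E'
import pickle,numpy as np
p,W,o=pickle.load(open('pics/wb1.pkl','rb'))
from h import Rt
R=Rt(np.radians(17.7)); P=np.array([.495,.165,.2])
t=(W-P)@R
for (c0,c1,r0,r1) in [(150,195,260,330),(375,425,260,330)]:
    q=t[r0:r1,c0:c1].reshape(-1,3); z=p['z_map'][r0:r1,c0:c1].ravel()
    q=q[(z>0)&(q[:,0]<.05)]
    print(len(q),np.percentile(q[:,0],[50,90,97,100]).round(4)); 
    e=q[q[:,0]>np.percentile(q[:,0],85)]; print(np.median(e,0).round(4), e.min(0).round(4),e.max(0).round(4))
E
python3 s4.py
```

```text
2377 [-0.0375 -0.0216 -0.0175 -0.0136]
[-0.0204 -0.0425 -0.0046] [-0.0237 -0.0552 -0.0125] [-0.0136 -0.042   0.0102]
2619 [-0.0388 -0.022  -0.0177 -0.0136]
[-0.0206  0.0431 -0.0047] [-0.0246  0.0423 -0.0129] [-0.0136  0.0555  0.0103]
```

```bash
cat > s5.py <<'E'
from h import *
import pickle
a=np.radians(17.93); b=[.5058,.1676]
set_gripper(.085,60)
move_pose([*b,.10],quat(a))
move_l([*b,.0065],speed=.12,contact_N=8)
print(get_eef_pos(),get_force())
set_gripper(.05,80)
print('w',get_width(),get_force())
p,W,pl,ok=wrist(); save('wg1',p['frame'])
R=q2R(get_tcp_rot());P=np.array(get_eef_pos()); pickle.dump((p,W,R,P),open('pics/wg1.pkl','wb'))
move_l([*b,.07],speed=.1)
p,W,pl,ok=wrist(); save('wg2',p['frame'])
R=q2R(get_tcp_rot());P=np.array(get_eef_pos()); m=masks_of(p,'cold_block'); pickle.dump((p,W,R,P,m),open('pics/wg2.pkl','wb'))
print('w',get_width(),get_force(),get_wrist_torque(),get_time(),P)
for k in m: print(k['confidence'],k['xy'])
E
python3 s5.py
```

```text
[0.50644881 0.16751297 0.00705402] [-0.466777   -0.58065152  0.87826102]
w 0.06034062978692627 [-1.00214622 -1.09132501  5.77174558]
w 0.06025216501609266 [-0.21898628 -0.06017587 -4.14718376] [-0.01241764  0.05115808  0.01237806] 8.4333 [0.50499857 0.16743015 0.06921429]
0.93 [91.5, 293.0]
0.66 [284.0, 258.5]
```

```bash
cat > s6.py <<'E'
import pickle,numpy as np,cv2
p,W,R,P,m=pickle.load(open('pics/wg2.pkl','rb'))
t=(W-P)@R; z=p['z_map']
r=[k for k in m if abs(k['xy'][0]-284)<20][0]['region']&(z>0)
q=t[r]; print(np.percentile(q,[2,50,98],axis=0).round(4))
top=q[q[:,0]<np.percentile(q[:,0],60)+.002]; 
print('plane fit'); A=np.c_[top[:,1:],np.ones(len(top))]; print(np.linalg.lstsq(A,top[:,0],rcond=None)[0])
rc=cv2.minAreaRect((q[:,1:]*1000).astype(np.float32)); print(rc)
q2=t.reshape(-1,3)[(z>0).ravel()]
for s in(-1,1):
    f=q2[(s*q2[:,1]>.031)&(s*q2[:,1]<.05)&(abs(q2[:,2])<.014)&(q2[:,0]<.03)]; print(s,len(f),np.percentile(f[:,0],[50,95,99,100]).round(4))
E
python3 s6.py
```

```text
[[-0.0292 -0.0284 -0.0484]
 [-0.028   0.0004 -0.0187]
 [-0.011   0.0295  0.026 ]]
plane fit
[ 0.00056562 -0.00191368 -0.02804033]
((0.7223949432373047, -7.6863555908203125), (90.05552673339844, 97.84358215332031), 28.55145835876465)
-1 3904 [-0.0596 -0.0246 -0.0156 -0.0102]
1 3696 [-0.0591 -0.0235 -0.0154 -0.0099]
```

View pics/wg2.png

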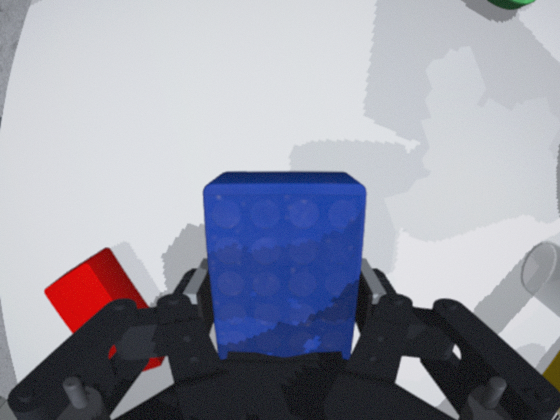

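```bash
cat >> h.py <<'E'
yaw=np.radians(-0.9)
ex=np.array([np.cos(yaw),np.sin(yaw),0]); ey=np.array([-np.sin(yaw),np.cos(yaw),0])
home=np.array([.5411,-.1797,0])
def st(tag=''):
    F=np.mean([get_force() for _ in range(3)],0);T=np.array(get_wrist_torque());P=np.array(get_eef_pos()); d=P-home
    print(tag,'t%.2f'%get_time(),'F nest x,y,z',np.round([F@ex,F@ey,F[2]],2),'T',np.round(T,3),'pos nest mm',np.round([1e3*d@ex,1e3*d@ey,1e3*P[2]],2)); return F
E
cat > s7.py <<'E'
from h import *
s=home-.008*ex-.008*ey
move_pose([s[0],s[1],.08],quat(yaw)); pause(.2); st('air')
move_l([s[0],s[1],.022],speed=.08); pause(.1);st('near')
c=move_l([s[0],s[1],.008],speed=.012,contact_N=3); print(c); st('touch'); pause(.3); F=st('after')
p,W,pl,ok=wrist(); save('wp1',p['frame'])
p=get_image('scene'); save('sp1',p['frame'])
E
python3 s7.py
```

```text
air t9.97 F nest x,y,z [ 0.23 -0.1  -4.47] T [-0.011 -0.008 -0.029] pos nest mm [-7.77 -6.68 79.98]
near t10.95 F nest x,y,z [ 0.42  0.6  -5.16] T [-0.058  0.071 -0.025] pos nest mm [-7.4  -8.3  22.64]
True
touch t11.60 F nest x,y,z [-0.78 -0.12  3.7 ] T [-0.013 -0.057  0.022] pos nest mm [-8.   -8.01 15.8 ]
after t11.90 F nest x,y,z [-0.8   0.8   6.11] T [ 0.055 -0.092  0.022] pos nest mm [-7.99 -7.97 15.82]
```

View pics/wp1.png

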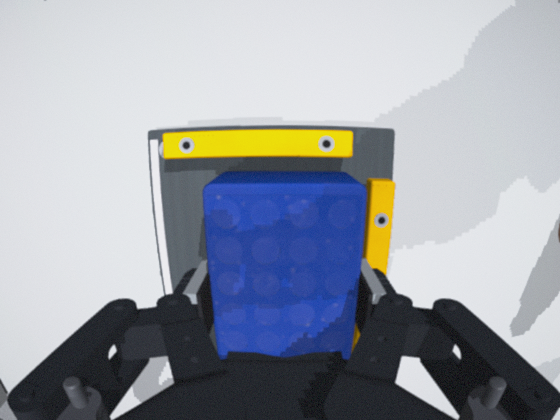

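The block is on the plate about 8 mm short of both fences and looks parallel to them. I'll relieve the down-force, then do a guarded slide.

```bash
cat > s8.py <<'E'
from h import *
s=home-.008*ex-.008*ey
z=.0158
for z in (.0158,.0162):
    move_l([s[0],s[1],z],speed=.01); pause(.25); F=st('z%.4f'%z)
    if F[2]<1.5: break
print('x'); e=home+.004*ex-.008*ey
c=move_l([e[0],e[1],z],speed=.012,contact_N=5); print(c); st(); pause(.3); st()
E
python3 s8.py
```

```text
z0.0158 t12.60 F nest x,y,z [-1.56  0.01  2.02] T [ 0.079  0.054 -0.019] pos nest mm [-7.93 -8.   15.91]
z0.0162 t13.10 F nest x,y,z [ 0.72  0.94 -2.74] T [-0.108 -0.157  0.014] pos nest mm [-8.08 -7.95 15.95]
x
True
 t13.81 F nest x,y,z [-0.66 -0.6   6.05] T [-0.088 -0.189 -0.104] pos nest mm [-0.27 -7.87 15.94]
 t14.11 F nest x,y,z [ 0.32 -0.02  6.24] T [-0.096 -0.208  0.008] pos nest mm [-0.26 -7.85 15.93]
```

```bash
cat > s9.py <<'E'
from h import *
z=.0162; 
for x in (0.0000,.0004,.0008,.0012,.0016,.002,.0025,.003):
    e=home+x*ex-.008*ey
    move_l([e[0],e[1],z],speed=.008); pause(.15); F=st('x%.1f'%(x*1e3))
    if F[2]>2: z+=.0002
    if F[2]<-3: z-=.0002
    if F@ex<-6: break
E
python3 s9.py
```

```text
x0.0 t14.75 F nest x,y,z [-1.17  0.28  1.4 ] T [ 0.006  0.175 -0.054] pos nest mm [-0.26 -7.86 16.07]
x0.4 t15.15 F nest x,y,z [-4.73  1.5   3.21] T [ 0.055  0.715 -0.102] pos nest mm [-0.25 -7.84 16.08]
x0.8 t15.55 F nest x,y,z [-4.99  0.14  3.45] T [ 0.046  0.923 -0.099] pos nest mm [-0.2  -7.85 16.12]
x1.2 t15.95 F nest x,y,z [-6.22  0.73  3.1 ] T [-0.009  1.085 -0.071] pos nest mm [-0.2  -7.81 16.13]
```

```bash
cat > s10.py <<'E'
from h import *
z=.0164; x=.0004
for y in np.r_[-.008,-.006,-.004,-.0025,-.0015,-.0008,-.0002,.0002,.0006,.001,.0014,.0018,.0022,.0026]:
    e=home+x*ex+y*ey
    move_l([e[0],e[1],z],speed=.008); pause(.12); F=st('y%.1f z%.1f'%(y*1e3,z*1e4))
    if F[2]>2: z+=.0002
    if F[2]<-3: z-=.0002
    if F@ey<-6: break
p,W,pl,ok=wrist(); save('wq1',p['frame'])
E
python3 s10.py
```

```text
y-8.0 z164.0 t16.32 F nest x,y,z [-5.9   0.34  1.4 ] T [-0.005  0.841 -0.159] pos nest mm [-0.22 -7.83 16.11]
y-6.0 z164.0 t16.83 F nest x,y,z [-4.93 -4.18  0.3 ] T [-0.846  1.074 -0.085] pos nest mm [-0.19 -7.74 16.11]
y-4.0 z164.0 t17.35 F nest x,y,z [-4.79 -4.84 -1.68] T [-1.052  1.054 -0.116] pos nest mm [-0.21 -6.13 16.14]
y-2.5 z164.0 t17.80 F nest x,y,z [-5.13 -5.41 -0.31] T [-1.046  1.059 -0.124] pos nest mm [-0.17 -4.64 16.16]
y-1.5 z164.0 t18.19 F nest x,y,z [-5.33 -6.3  -0.46] T [-1.103  1.029 -0.068] pos nest mm [-0.16 -3.68 16.15]
```

View pics/wq1.png

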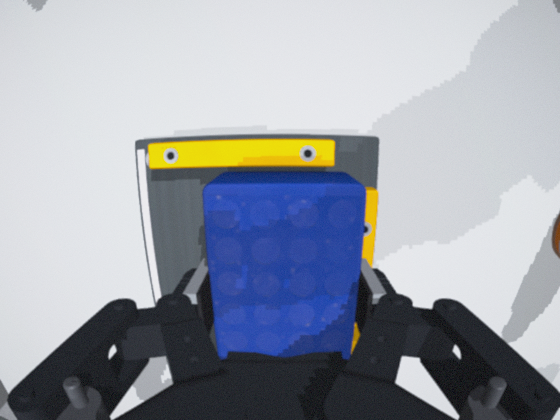

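```bash
cat > s11.py <<'E'
from h import *
z=.0165; x=.0002; y=-.001; prev=None
for i in range(14):
    e=home+x*ex+y*ey
    move_l([e[0],e[1],z],speed=.006); pause(.12); F=st('x%.1f y%.1f z%.1f'%(x*1e3,y*1e3,z*1e4))
    if F[2]>0: z+=.00015
    if F[2]<-3.2: z-=.00015
    if F@ex<-6: x-=.0003
    if F@ex>-3.5: x+=.0003
    if F@ey<-9.5: break
    y+=.0008
E
python3 s11.py
```

```text
x0.2 y-1.0 z165.0 t18.61 F nest x,y,z [-4.47 -4.15 -1.6 ] T [-0.87   0.898 -0.13 ] pos nest mm [-0.18 -2.57 16.12]
x0.2 y-0.2 z165.0 t19.01 F nest x,y,z [-4.5  -4.87 -1.09] T [-0.908  0.931 -0.115] pos nest mm [-0.19 -1.93 16.12]
x0.2 y0.6 z165.0 t19.41 F nest x,y,z [-4.55 -4.21 -1.58] T [-0.847  0.93  -0.19 ] pos nest mm [-0.15 -1.12 16.14]
x0.2 y1.4 z165.0 t19.81 F nest x,y,z [-5.29 -6.24 -2.56] T [-1.136  0.935 -0.131] pos nest mm [-0.16 -0.83 16.17]
x0.2 y2.2 z165.0 t20.21 F nest x,y,z [-3.99 -7.97 -2.13] T [-1.452e+00  1.028e+00  1.000e-03] pos nest mm [-0.19 -0.79 16.17]
x0.2 y3.0 z165.0 t20.61 F nest x,y,z [ -5.34 -10.11  -2.73] T [-1.914  1.141  0.095] pos nest mm [-0.16 -0.75 16.28]
```

```bash
cat > s12.py <<'E'
from h import *
z=.0164; x=.0004; y=.0034
TX,TY=12.,13.
def meas():
    L=[]
    for _ in range(6): L.append(get_force()); pause(.03)
    return np.mean(L,0)
for i in range(12):
    e=home+x*ex+y*ey
    move_l([e[0],e[1],z],speed=.006); pause(.1); F=meas()
    st('x%.2f y%.2f z%.2f'%(x*1e3,y*1e3,z*1e3)); fx,fy=-F@ex,-F@ey
    R=q2R(get_tcp_rot()); print('  mean',round(fx,2),round(fy,2),round(F[2],2),'tilt deg',np.degrees([R[0,0],R[1,0]]).round(3),'jaw yaw',round(np.degrees(np.arctan2(R[1,1],R[0,1])),3))
    if abs(fx-TX)<.8 and abs(fy-TY)<.8 and -3<F[2]<.5: break
    if fy<TY-.8 or fy>TY+.8: y+=np.clip((TY-fy)*.00035,-.001,.001)
    if abs(fy-TY)<2: x+=np.clip((TX-fx)*.0002,-.0006,.0006)
    if F[2]>.5: z+=.0001
    if F[2]<-2.5: z-=.0001
print(x,y,z)
E
python3 s12.py
```

```text
x0.40 y3.40 z16.40 t21.16 F nest x,y,z [ -6.21 -10.48  -1.9 ] T [-2.057  1.267  0.143] pos nest mm [-0.16 -0.74 16.28]
  mean 6.02 10.9 -1.59 tilt deg [-0.569 -0.308] jaw yaw -1.034
x0.40 y4.14 z16.40 t21.73 F nest x,y,z [ -5.83 -11.93  -1.23] T [-2.498  1.384  0.245] pos nest mm [-0.14 -0.73 16.4 ]
  mean 6.56 12.58 -0.91 tilt deg [-0.577 -0.395] jaw yaw -1.046
x1.00 y4.14 z16.40 t22.28 F nest x,y,z [ -8.37 -12.     0.69] T [-2.509  1.639  0.226] pos nest mm [-0.12 -0.74 16.4 ]
  mean 8.16 12.91 0.24 tilt deg [-0.636 -0.398] jaw yaw -1.056
x1.60 y4.14 z16.40 t22.83 F nest x,y,z [-10.12 -13.05   0.93] T [-2.492  1.802  0.299] pos nest mm [-0.16 -0.7  16.39]
  mean 9.91 13.28 1.69 tilt deg [-0.703 -0.403] jaw yaw -1.058
x2.02 y4.14 z16.50 t23.38 F nest x,y,z [-11.49 -13.72   2.12] T [-2.564  1.951  0.256] pos nest mm [-0.1  -0.71 16.45]
  mean 11.18 13.23 1.95 tilt deg [-0.739 -0.407] jaw yaw -1.064
x2.18 y4.14 z16.60 t23.93 F nest x,y,z [-12.46 -12.85   1.45] T [-2.526  1.936  0.274] pos nest mm [-0.11 -0.73 16.43]
  mean 11.4 13.18 1.79 tilt deg [-0.759 -0.404] jaw yaw -1.067
x2.30 y4.14 z16.70 t24.48 F nest x,y,z [-10.84 -14.17   0.85] T [-2.607  2.044  0.263] pos nest mm [-0.11 -0.74 16.45]
  mean 11.45 12.96 1.36 tilt deg [-0.772 -0.405] jaw yaw -1.067
x2.41 y4.14 z16.80 t25.03 F nest x,y,z [-11.27 -12.76   1.31] T [-2.657  1.995  0.284] pos nest mm [-0.09 -0.71 16.45]
  mean 11.43 13.08 0.94 tilt deg [-0.784 -0.406] jaw yaw -1.067
x2.53 y4.14 z16.90 t25.58 F nest x,y,z [-10.96 -13.75   0.13] T [-2.684  2.022  0.263] pos nest mm [-0.09 -0.7  16.47]
  mean 11.35 13.29 0.18 tilt deg [-0.798 -0.405] jaw yaw -1.067
0.0025265089561689056 0.0041351536260360675 0.0169
```

Forces are near target, but the tool has tilted about 0.8° under load. I'll check whether the block is still flat.

```bash
cat >> h.py <<'E'
def flat(tag):
    p,W,pl,ok=wrist(); save(tag,p['frame']); P=np.array(get_eef_pos()); R=q2R(get_tcp_rot())
    fr=p['frame'].astype(int); blue=(fr[...,2]>fr[...,0]+30)&(fr[...,2]>fr[...,1]+25)
    def fit(q):
        for _ in range(4):
            A=np.c_[q[:,:2]-home[:2],np.ones(len(q))]; c=np.linalg.lstsq(A,q[:,2],rcond=None)[0]; r=q[:,2]-A@c; q=q[abs(r)<max(.0008,2*r.std())] if len(q)>100 else q
        return c,len(q)
    q=W[blue&ok]; q=q[(q[:,2]>.035)&(np.hypot(*(q[:,:2]-P[:2]).T)<.07)]
    c,n=fit(q); print('block slope deg x,y',np.degrees(c[:2]).round(2),'z',c[2].round(4),n)
    q=W[ok]; q=q[(abs(q[:,2]-.001)<.006)&(np.hypot(*(q[:,:2]-P[:2]).T)<.3)]
    c,n=fit(q); print('bench slope',np.degrees(c[:2]).round(2),'z',c[2].round(4),n,'tilt',np.degrees(R[:2,0]).round(2))
E
python3 -c "
from h import *
flat('wf1'); st()"
```

```text
block slope deg x,y [-0.82 -0.52] z 0.0443 23456
bench slope [-0.03  0.03] z 0.0013 125840 tilt [-0.8 -0.4]
 t25.63 F nest x,y,z [-10.68 -13.35   0.96] T [-2.635  2.077  0.27 ] pos nest mm [-0.09 -0.69 16.47]
```

View pics/wf1.png

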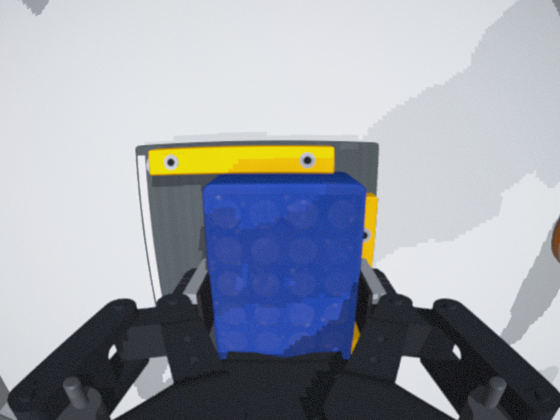

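The block is tilted about 0.8°/0.5° along with the tool. I'll level it with a counter-rotated command while regulating the forces, and compare the block's yaw with the fence.

```bash
cat > s13.py <<'E'
from h import *
x,y,z=.0025,.0041,.0169; TX,TY=12.,13.
rv=np.zeros(3)
def meas():
    L=[]
    for _ in range(5): L.append(get_force()); pause(.03)
    return np.mean(L,0)
for i in range(12):
    R=q2R(get_tcp_rot())
    if i==0: base=R  # first command from measured attitude? use nominal instead
    t=R[:2,0]  # want 0 ; rotation w: w x (0,0,-1) = (-wy, wx)
    e=home+x*ex+y*ey
    rv+= .6*np.array([-t[1], t[0],0]); 
    Rc=Ro.from_rotvec(rv).as_matrix()@Rt(yaw); q=Ro.from_matrix(Rc).as_quat()
    if i==0:
        print('rv deg',np.degrees(rv))
    move_l([e[0],e[1],z],frame=[q[3],q[0],q[1],q[2]],speed=.006); pause(.1); F=meas()
    R=q2R(get_tcp_rot()); fx,fy=-F@ex,-F@ey; d=np.array(get_eef_pos())-home
    print('t%.1f'%get_time(),'F',round(fx,1),round(fy,1),round(F[2],1),'T',np.round(get_wrist_torque(),2),'pos',np.round([1e3*d@ex,1e3*d@ey,1e3*d[2]],2),'tilt',np.degrees(R[:2,0]).round(2),'yaw',round(np.degrees(np.arctan2(R[1,1],R[0,1])),2),'cmd',np.round([x*1e3,y*1e3,z*1e3],2))
    if abs(fx-TX)<1 and abs(fy-TY)<1 and -3<F[2]<1 and np.abs(np.degrees(R[:2,0])).max()<.12: break
    if i==0 and abs(fx-TX)+abs(fy-TY)>10: break
    x+=np.clip((TX-fx)*.0002,-.0007,.0007); y+=np.clip((TY-fy)*.0003,-.001,.001)
    if F[2]>.5: z+=.0001
    if F[2]<-2.5: z-=.0001
print(repr((x,y,z,rv)))
flat('wf2')
E
python3 s13.py
```

```text
rv deg [ 0.24209048 -0.47857157  0.        ]
t26.1 F 10.2 13.3 -1.7 T [-2.66  2.18  0.18] pos [-0.15 -0.71 16.2 ] tilt [ 0.11 -0.33] yaw -1.05 cmd [ 2.5  4.1 16.9]
t26.7 F 11.1 12.5 -0.1 T [-2.72  2.19  0.17] pos [-0.14 -0.63 16.19] tilt [ 0.01 -0.12] yaw -1.04 cmd [ 2.86  4.   16.9 ]
t27.2 F 11.8 13.2 -0.2 T [-2.8   2.27  0.16] pos [-0.11 -0.63 16.21] tilt [-0.01 -0.07] yaw -1.05 cmd [ 3.03  4.15 16.9 ]
(np.float64(0.0030313279517066886), np.float64(0.004154101987562), 0.0169, array([ 0.0089766 , -0.00704776,  0.        ]))
block slope deg x,y [-0.09 -0.5 ] z 0.044 23586
bench slope [-0.03  0.03] z 0.0013 125870 tilt [-0.01 -0.07]
```

```bash
cat > s14.py <<'E'
from h import *
import sys,json
S=json.load(open('st.json')) if len(sys.argv)>1 else dict(x=.00303,y=.00415,z=.0169,rv=[.00898,-.00705,0])
x,y,z=S['x'],S['y'],S['z'];rv=np.array(S['rv'])
TX,TY,TZ=[float(a) for a in (sys.argv[1:4] or (12,13,1))]
tt=np.radians([float(a) for a in (sys.argv[4:6] or (0.05,.4))])
tag=sys.argv[6] if len(sys.argv)>6 else 'wf3'
dy=np.radians(float(sys.argv[7])) if len(sys.argv)>7 else 0.; rv[2]+=dy
if len(sys.argv)<2: set_gripper(.05,115); print('w',get_width())
def meas():
    L=[]
    for _ in range(5): L.append(get_force()); pause(.03)
    return np.mean(L,0)
for i in range(9):
    R=q2R(get_tcp_rot()); t=R[:2,0]-tt
    rv+= .6*np.array([-t[1], t[0],0]); e=home+x*ex+y*ey
    q=Ro.from_matrix(Ro.from_rotvec(rv).as_matrix()@Rt(yaw)).as_quat()
    move_l([e[0],e[1],z],frame=[q[3],q[0],q[1],q[2]],speed=.006); pause(.1); F=meas()
    R=q2R(get_tcp_rot()); fx,fy=-F@ex,-F@ey; d=np.array(get_eef_pos())-home
    print('t%.1f'%get_time(),'F',round(fx,1),round(fy,1),round(F[2],1),'T',np.round(get_wrist_torque(),2),'pos',np.round([1e3*d@ex,1e3*d@ey,1e3*d[2]],2),'tilt',np.degrees(R[:2,0]).round(2),'yaw',round(np.degrees(np.arctan2(R[1,1],R[0,1])),2),'cmd',np.round([x*1e3,y*1e3,z*1e3],2))
    if abs(fx-TX)<.9 and abs(fy-TY)<.9 and abs(F[2]-TZ)<1.5 and np.abs(np.degrees(R[:2,0]-tt)).max()<.12: break
    x+=np.clip((TX-fx)*.0002,-.0007,.0007); y+=np.clip((TY-fy)*.0003,-.001,.001)
    if abs(F[2]-TZ)>1: z+=np.clip((F[2]-TZ)*.00005,-.0002,.0002)
json.dump(dict(x=x,y=y,z=z,rv=rv.tolist()),open('st.json','w'))
flat(tag)
E
python3 s14.py
```

```text
w 0.0600462593804241
t28.0 F 11.2 12.7 0.0 T [-2.88  2.37  0.25] pos [-0.09 -0.66 16.2 ] tilt [0.02 0.21] yaw -1.05 cmd [ 3.03  4.15 16.9 ]
t28.5 F 11.6 13.4 -0.5 T [-2.92  2.43  0.27] pos [-0.11 -0.65 16.15] tilt [0.02 0.31] yaw -1.05 cmd [ 3.19  4.24 16.9 ]
block slope deg x,y [-0.08 -0.13] z 0.0437 23408
bench slope [-0.03  0.03] z 0.0013 125823 tilt [0.02 0.31]
```

The block is now flat: slope about 0.1°, top 42.4 mm above the bench against 42 expected. Next is the yaw and contact check against the fences.

```bash
cat > s15.py <<'E'
from h import *
p,W,pl,ok=wrist(); save('wy1',p['frame']); pt=get_image('top'); ps=get_image('scene')
save('crop_t',cv2.resize(pt['frame'][180:280,310:440],None,fx=5,fy=5,interpolation=cv2.INTER_CUBIC)); save('crop_s',cv2.resize(ps['frame'][210:330,260:400],None,fx=5,fy=5,interpolation=cv2.INTER_CUBIC))
fr=p['frame'].astype(int)
blue=(fr[...,2]>fr[...,0]+30)&(fr[...,2]>fr[...,1]+25)
yel=(fr[...,0]>110)&(fr[...,0]>fr[...,2]+60)&(fr[...,1]>80)
def line(pts): # fit y vs x etc
    vx,vy,x0,y0=cv2.fitLine((pts*1000).astype(np.float32),cv2.DIST_HUBER,0,.01,.01).ravel(); return np.degrees(np.arctan2(vy,vx)),x0,y0
# short fence: upper outer edge and lower inner edge, columns 170..320
cols=range(215,325)
inn=[];out=[];blk=[]
for c in cols:
    r=np.where(yel[:230,c])[0]
    if len(r)>5: out.append((c,r[0]-.5)); inn.append((c,r[-1]+.5))
    top=np.where(blue[150:400,c])[0]
for n,e,h in (('outer',out,.0195),('inner(occl?)',inn,.0195)):
    w=pl(np.array(e),h)[:,:2]; print(n,np.round(line(w),2))
# block yaw: top face points
m=blue&ok&(W[...,2]>.0425)&(np.hypot(W[...,0]-home[0],W[...,1]-home[1])<.07)
t=W[m][:,:2]; rc=cv2.minAreaRect((t*1000).astype(np.float32)); print('block rect',rc)
# far (+y) edge: per-x-bin max y ; 
d=t-home[:2]; xb=np.round(d[:,0]*1000); E=[]
for b in range(-24,25):
    s=d[xb==b]
    if len(s)>5: E.append((s[:,0].mean(),np.percentile(s[:,1],99)))
print('block far edge',np.round(line(np.array(E)),2))
for o in ('fence_short','fence_long'):
    for k in masks_of(p,o)[:1]:
        q=W[k['region']&ok]; q=q[abs(q[:,2]-.0195)<.003]; print(o,len(q),cv2.minAreaRect((q[:,:2]*1000).astype(np.float32)))
print(get_time())
E
python3 s15.py
```

```text
outer [  -0.81  534.16 -119.44]
inner(occl?) [  -0.74  541.88 -131.8 ]
block rect ((541.24658203125, -172.848876953125), (82.17716217041016, 61.62284469604492), 88.64458465576172)
block far edge [-1.17 -0.   46.7 ]
fence_short 5037 ((521.3244018554688, -125.8425521850586), (12.420949935913086, 84.95236206054688), 88.91792297363281)
fence_long 833 ((581.0154418945312, -184.43118286132812), (83.37679290771484, 6.519758701324463), 89.15727996826172)
28.7833
```

View pics/crop_t.png

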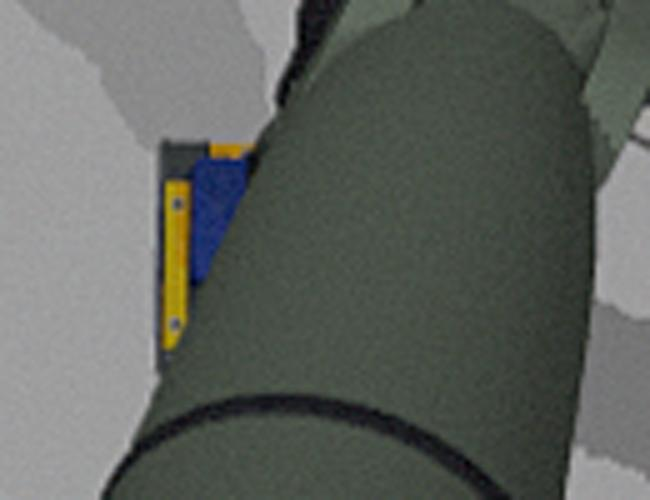

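View pics/crop_s.png

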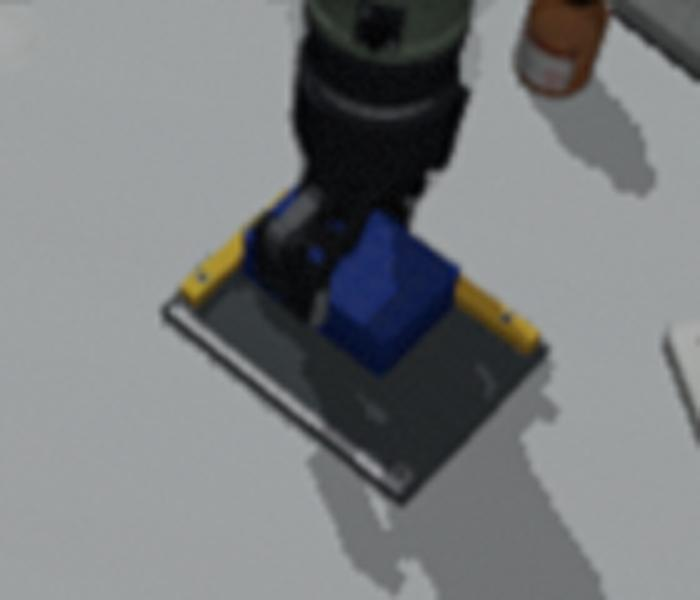

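Fence yaw is about -0.85° and block yaw about -1.1°. The residual Tz of +0.26 N·m points the same way, so I'll rotate slightly positive towards zero moment.

```bash
python3 s14.py 12 13 0 .05 .35 wf4 0.3; python3 s14.py 12 13 0 .05 .38 wf5 0.3
```

```text
t29.3 F 11.4 12.5 -0.1 T [-2.84  2.45 -0.54] pos [-0.12 -0.62 16.12] tilt [0.04 0.35] yaw -0.87 cmd [ 3.19  4.24 16.9 ]
block slope deg x,y [-0.03 -0.13] z 0.0437 23456
bench slope [-0.03  0.02] z 0.0013 126032 tilt [0.04 0.36]
t29.9 F 11.8 12.6 -0.2 T [-2.83  2.47 -0.91] pos [-0.24 -0.69 16.11] tilt [0.03 0.37] yaw -0.63 cmd [ 3.19  4.24 16.9 ]
block slope deg x,y [-0.03 -0.12] z 0.0436 23485
bench slope [-0.03  0.02] z 0.0013 125517 tilt [0.03 0.37]
```

```bash
python3 s14.py 12 13 0 .05 .40 wf6 -0.5; python3 s15.py
```

```text
t30.4 F 11.1 12.5 -0.8 T [-2.88  2.48  0.01] pos [-0.11 -0.62 16.1 ] tilt [0.05 0.37] yaw -0.98 cmd [ 3.19  4.24 16.9 ]
block slope deg x,y [-0.03 -0.07] z 0.0436 23469
bench slope [-0.03  0.03] z 0.0013 126039 tilt [0.05 0.37]
outer [  -0.74  534.05 -119.44]
inner(occl?) [  -0.68  541.79 -131.79]
block rect ((541.0345458984375, -172.7823944091797), (82.04181671142578, 61.478302001953125), 88.92232513427734)
block far edge [-1.09 -3.9  46.75]
fence_short 4973 ((521.3952026367188, -125.86689758300781), (12.449482917785645, 85.27754974365234), 88.99085998535156)
fence_long 849 ((580.8552856445312, -185.12298583984375), (84.7726821899414, 6.569095611572266), 88.89061737060547)
30.7333
```

```bash
sed -i 's/<.9 and abs(fy-TY)<.9/<.6 and abs(fy-TY)<.6/' s14.py; python3 s14.py 12.2 12.5 0 .05 .40 wf7 0; python3 -c "
from h import *
for i in range(5): pause(.3); st()
print(get_width(),np.round(get_qd(),4))
p=get_image('scene'); save('fin',p['frame'])
for o in ['bottle_a','timer','marker_blue','cold_block']:
    for m in masks_of(p,o)[:2]: print(o,round(m['confidence'],2),m['xy'])
"
```

```text
t31.2 F 11.0 12.8 -0.5 T [-2.89  2.45  0.02] pos [-0.12 -0.63 16.09] tilt [0.05 0.39] yaw -0.98 cmd [ 3.19  4.24 16.9 ]
t31.8 F 12.5 12.8 0.1 T [-2.9   2.54  0.05] pos [-0.13 -0.62 16.1 ] tilt [0.03 0.4 ] yaw -0.98 cmd [ 3.42  4.16 16.9 ]
block slope deg x,y [-0.05 -0.11] z 0.0436 23434
bench slope [-0.03  0.03] z 0.0013 125928 tilt [0.03 0.4 ]
 t32.12 F nest x,y,z [-12.12 -12.5    0.13] T [-2.81   2.493  0.044] pos nest mm [-0.13 -0.62 16.1 ]
 t32.42 F nest x,y,z [-12.08 -13.08   0.24] T [-2.933  2.536  0.037] pos nest mm [-0.1  -0.63 16.1 ]
 t32.72 F nest x,y,z [-12.86 -13.    -0.24] T [-2.846  2.501  0.044] pos nest mm [-0.14 -0.61 16.1 ]
 t33.02 F nest x,y,z [-12.23 -12.7    0.05] T [-2.915  2.552  0.053] pos nest mm [-0.12 -0.63 16.1 ]
 t33.32 F nest x,y,z [-11.73 -12.87  -1.49] T [-2.857  2.55   0.096] pos nest mm [-0.1  -0.62 16.11]
0.059614655063159036 [ 0.0003 -0.0009  0.0006 -0.0003 -0.0006 -0.0003]
bottle_a 0.73 [372.1, 218.5]
bottle_a 0.67 [308.2, 167.8]
timer 0.84 [406.8, 284.5]
marker_blue 0.47 [161.2, 179.3]
cold_block 0.92 [338.5, 270.6]
cold_block 0.69 [222.6, 249.0]
```

Forces are steady, the block is flat, yaw moment is about zero, and the bystanders haven't moved. Handing in.

```bash
python3 -c "
from h import *
hand_in()"
```

```text
the job is handed in; nothing more can be done
```

The blue cooling block is seated in the nest corner, and I handed the job in with the fingers still gripping it and pressing on both fences. I picked it up across its 62 mm sides with the fingertips above fence height. I then set it on the plate about 8 mm short of both fences and slid it slowly against the long fence, then the short one.

**Last checks, at about 33 s of 58 s:**
- **Push:** the wrist force held steady for over 1 s, at about 12 N towards the long fence and 13 N towards the short one. I aimed a little above 10 N because friction eats part of the push. The force on each fence itself could not be read directly; I estimate 8–12 N.
- **Flatness:** the block's top slopes by about 0.1° or less, and it sits 42.3 mm above the bench against 42 mm expected. An earlier check had failed: the block was tilted 0.8° and 0.5° under the push. I levelled it by counter-tilting the tool and raising the grip to 115 N.
- **Squareness:** the turning moment at the wrist is about 0.05 N·m. Rotating the block slightly either way made it clearly non-zero, so both sides are taken to be flat against the fences.
- **Where checks disagreed:** camera readings of the yaw differed by a few tenths of a degree. The block read −1.0 to −1.1° and the fences −0.7 to −1.1°, so I relied on the moment.
- **Other things on the bench:** both bottles, the timer, the marker and the red block were found within about 3 pixels of where they started.

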